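# Set and lock the bench air regulator

## Task

The bench air regulator is locked at zero: push its black knob in to free it, turn it clockwise (seen from above) until its white line points at the red clip on the collar, and pull it out so that it locks there and stays out. The clip was pushed on by hand and shows the lock notch only to within about 7 mm either side, so feel for the notch with light pulls and small turns and never force the knob against the collar. Leave the collar and the things standing around as they are, and let go of the knob.

Things in the scene. Friction and masses are not known exactly. Their poses are not given: they have to be found in the camera images.
- regulator: Grey air regulator on a dark steel base plate (124 x 112 x 6 mm) screwed to the counter: round gauge in front, brass ports at the sides, black knob on top. Origin: centre of the plate's underside; z up along the knob's axis, x away from the gauge. At the clip a notch lets the hidden lug in within 2 degrees of its middle; elsewhere the knob comes out only 1 mm before the lug meets the collar.
- knob: Black ribbed knob, upright axis, 44 mm across. Origin on the axis, 50 mm below its top; z up, x towards its white line. It slides 10 mm: down is in, up is out. A spring catch holds it fully in or fully out: about 5 N to start it, after 5 mm it snaps over by itself. In, it turns (0.12 N m of friction, zero to 2.1 rad clockwise). Out, a hidden lug in a notch locks it. It starts locked at zero.
- knob_grip (a point): Point on the knob's axis, 15 mm below its top: where to grip. 109 mm above the counter when the knob is in, 119 mm when out. The barrel is bare down to the collar's top, which lies 19 mm below this point when the knob is in, 29 mm when out. Axes as knob.
- knob_line (a point): Outer end of the white line on the knob's top edge, 22 mm from the knob's axis. Its x axis points from the knob's axis along the line.
- clip (a point): Top of the red clip (7 mm wide, 13 mm long, 2 mm high) on the collar, 32.5 mm from the knob's axis; its x axis points from the knob's axis to the clip. It starts 0.8 to 1.35 rad clockwise of the white line. The middle of the lock notch, hidden in the collar, lies within 12 degrees (7 mm) either side of it.
- collar: Aluminium collar round the knob's foot, 76 mm over its knurl, 16 mm high, its top 90 mm above the counter; carries the red clip. Origin on the knob's axis at the collar's underside; x towards the clip. It must not be turned, nor pulled at by the knob with more than 25 N.
- black_ink: Tin with a black band, 69 mm across, 53 mm high; leave alone. Origin under its centre.
- red_ink: Tin with a red band, 69 mm across, 53 mm high; leave alone. Origin under its centre.
- blue_ink: Tin with a blue band, 61 mm across, 46 mm high; leave alone. Origin under its centre.
- scraper: Ink scraper with a black handle lying flat, 117 mm long; leave alone. Origin under its centre.

How it is judged:
By the outcome, as a careful person would: the job done as asked, in the order asked, and still so for the second after the job is handed in, with the robot touching nothing.
It also fails if it takes over 61 s, if anything falls off the work surface, if the arm or the gripper's body presses on something with over 40 N, if the wrist force passes 120 N, or if a joint passes its speed limit or range.

## Robot

A 6-joint arm with a two-finger parallel gripper is mounted at the origin on a cart in front of the work surface, level with it; the furniture and walls round the work are solid. World frame = base frame: x ahead of the robot, y to its left, z up, the work surface at z = 0. Lengths are in m, angles in degrees, forces in N, time in s.
With the tool pointing down it reaches from about 0.3 to 0.75 m from the base axis. Payload 8.5 kg.
Tool frame: the origin (TCP) lies midway between the tips of the shut fingers; the grasp point (between the pads) lies 19 mm behind it; z points along the fingers, y is the direction in which the jaws open and shut (so a half turn about z gives the same grasp; the last joint's range is limited). The gripper opens to 85 mm and grips with 20 to 120 N. Pads are 22 mm wide; open, the fingers measure 114 mm over their backs; the gripper's body (76 mm by 85 mm) begins 54 mm behind the grasp point. The pads swing forward as they close: fully open they stand 13 mm farther back than shut.
Start: joints at [57.221, 21.807, 74.336, -0, 83.858, -12.336], TCP at [0.192, 0.515, 0.231] pointing down, gripper open.
Joint ranges: [-178.18, 178.18], [-50.72, 133.34], [12.68, 142.11], [-81.47, 261.47], [9.98, 163.14], [-165.26, 165.26]. Speed limits (degrees/s): [136.94, 136.94, 180, 180, 180, 180].

## Interface

Orientations are given as a 3x3 rotation matrix whose columns are the frame's x, y, z axes.
In Python, from rig import env, viewer, ticket gives the robot as it stands. The module is installed in compiled form; this text tells all that it offers.
- The arm moves only by the shell command python3 -m pendant 'ROWS' [FORCE]. ROWS is JSON, a list of rows, each a list of 3 entries, a list of its own where there are three numbers: the shift along the world's x, y, z in mm, then the turn about the world's z in rad, then the opening, from -1 (shut) to 1 (fully open). A call has 1 to 12 rows; each row shifts and turns the pose as measured when the row begins; what a row does not reach is not made up. A row lasts 1/8 s, in which the tool goes at most 62.5 mm and 10.7 degrees, less where a joint would pass 70% of its speed; a pose out of reach is approached as far as the arm can. A call with a gripper value outside its range is refused whole. The fingers move at their own pace and stop on an object; FORCE is the grip in N (left out, the last holds). Time passes only in rows, so rows that do not move let the fingers close. It gives the time, the measured TCP pose, the force and the opening at its end, in the units of the state.
- env.observe(): the state, without advancing time (a new reading comes with each control period).
- viewer.get_image(name): name is "scene" or "top" or "wrist"; returns (picture, depth): 384x512x3 uint8, red, green, blue; 384x512 float32, m along the optical axis (not along the pixel's ray), 0 where there is no reading.
- viewer.camera_params(name): a dict with "fx", "fy", "cx", "cy" (pixels), "D" ([k1, k2, p1, p2, k3] as OpenCV has them; the pictures are not rectified), "rvec" (rotation vector, rad) and "tvec" (3), from world to camera coordinates, as OpenCV has them; the wrist camera has in their place "T_tool_cam" (4x4, takes a point from camera to tool coordinates, whose origin is the TCP and whose axes are the flange's). Camera axes: x right, y down, z forward; pixel columns grow to the right and rows downward; lengths in m; the calibration is good to about 2 mm. A picture is of the moment at which its call begins: read the wrist's pose just before it. camera_params takes no time and is no camera call.
- ticket.close_job(): hands the job in, once; it reports no verdict.
The state is a dict: "time_s": time; "q": joint angles; "qvel": joint speeds; "joint_efforts": joint torques, N m; "position": TCP position; "tool_rot": TCP orientation; "ft_force": force on the tool from outside, world axes, zero at the start; "wrist_torque": the same for the moment, N m; "grip_width": finger opening in m.
Only numpy, scipy, OpenCV 4.12 (cv2) and the standard library are available. Lean on these libraries where they do the work, as an engineer would, in place of code of your own. Each camera call takes 0.05 s, during which the arm holds its last target. There are 200 camera calls.

## Working session

There is one attempt and no reset: what is moved stays moved. The work goes in short steps, Python scripts to look and compute and a shell command to move; the robot and the scene stay as the last step left them, time stands still between calls to the robot, and variables do not carry over. Pictures are saved under pics/ and viewed, about 8 in all and at most 12, crops included, and the job is handed in when it is done.

```bash
mkdir -p pics
cat > h.py <<'E'
import numpy as np, cv2
from rig import env, viewer, ticket
def cam(name):
    s=env.observe(); im,d=viewer.get_image(name); p=viewer.camera_params(name)
    K=np.array([[p['fx'],0,p['cx']],[0,p['fy'],p['cy']],[0,0,1]]); D=np.array(p['D'],float)
    if 'rvec' in p:
        R=cv2.Rodrigues(np.array(p['rvec'],float))[0].T; t=-R@np.array(p['tvec'],float).ravel()
    else:
        T=np.array(p['T_tool_cam']); Rt=np.array(s['tool_rot']); R=Rt@T[:3,:3]; t=Rt@T[:3,3]+np.array(s['position'])
    return im,d,K,D,R,t
def onplane(px,c,z):
    _,_,K,D,R,t=c
    u=cv2.undistortPoints(np.array(px,float).reshape(-1,1,2),K,D).reshape(-1,2)
    r=np.c_[u,np.ones(len(u))]@R.T
    return t+r*((z-t[2])/r[:,2])[:,None]
def save(im,n): cv2.imwrite('pics/'+n,im[:,:,::-1])
E
python3 - <<'E'
from h import *
s=env.observe(); print({k:np.round(v,3).tolist() for k,v in s.items()})
a=cam('scene');b=cam('top')
save(np.vstack([a[0],b[0]])[:, :],'a.png'); 
im=cv2.resize(np.hstack([a[0],b[0]]),(800,300)); save(b[0],'top.png'); save(a[0],'scene.png')
E
```

```text
{'time_s': 0.0, 'q': [57.221, 21.842, 74.386, 0.0, 83.857, -12.336], 'qvel': [-0.021, 0.04, -0.007, -0.097, 0.04, 0.019], 'joint_efforts': [-0.0, -44.846, -23.128, -0.0, 0.005, 0.0], 'position': [0.192, 0.515, 0.231], 'tool_rot': [[-0.937, 0.349, -0.001], [0.349, 0.937, -0.001], [0.0, -0.001, -1.0]], 'ft_force': [-0.929, 0.929, 0.522], 'wrist_torque': [-0.053, -0.034, 0.021], 'grip_width': 0.085}
```

View pics/top.png

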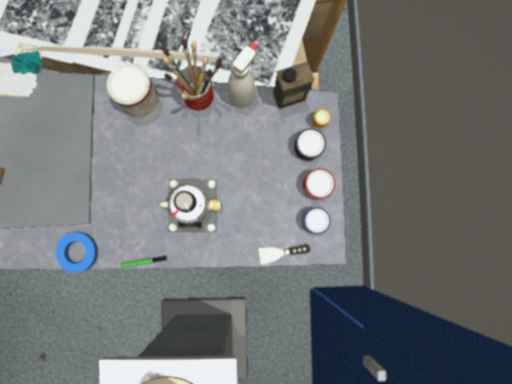

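View pics/scene.png

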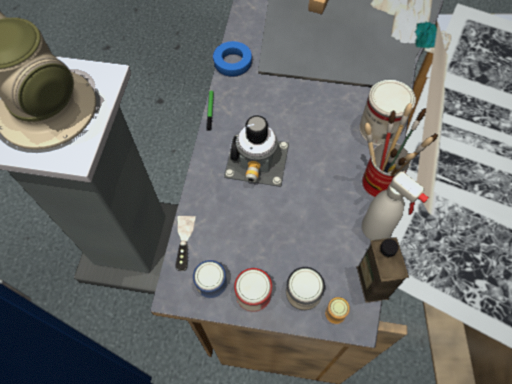

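The top view shows the regulator at about (187,204), with the red clip at about (175,212) and the gauge hidden. The scene view shows the knob at (256,127). Next I measure the position.

Run:
```python
from h import *
b=cam('top')
im=b[0].astype(int);print(b[5])
red=((im[:,:,0]>150)&(im[:,:,1]<90)&(im[:,:,2]<90)); red[:, :160]=0; red[:,215:]=0; red[:190]=0; red[235:]=0
ys,xs=np.nonzero(red); print(len(xs),xs.mean(),ys.mean(), onplane([[xs.mean(),ys.mean()]],b,.092))
print('knob', onplane([[185,200]],b,.125),'collar',onplane([[187,204]],b,.09))
print('plate corners',onplane([[172,184],[211,184],[214,226],[171,227]],b,.006))
save(cv2.resize(b[0][175:235,150:230],(800,600),interpolation=cv2.INTER_CUBIC),'topc.png')
```

```text
[ 0.42875163 -0.19070739  0.97251069]
3 173.0 214.0 [[ 0.47879652 -0.03517629  0.092     ]]
knob [[ 0.50512167 -0.06575563  0.125     ]] collar [[ 0.49963699 -0.06482518  0.09      ]]
plate corners [[ 0.55415266 -0.0177446   0.006     ]
 [ 0.55223179 -0.10942543  0.006     ]
 [ 0.45394514 -0.1152207   0.006     ]
 [ 0.45356581 -0.0152025   0.006     ]]
```

View pics/topc.png

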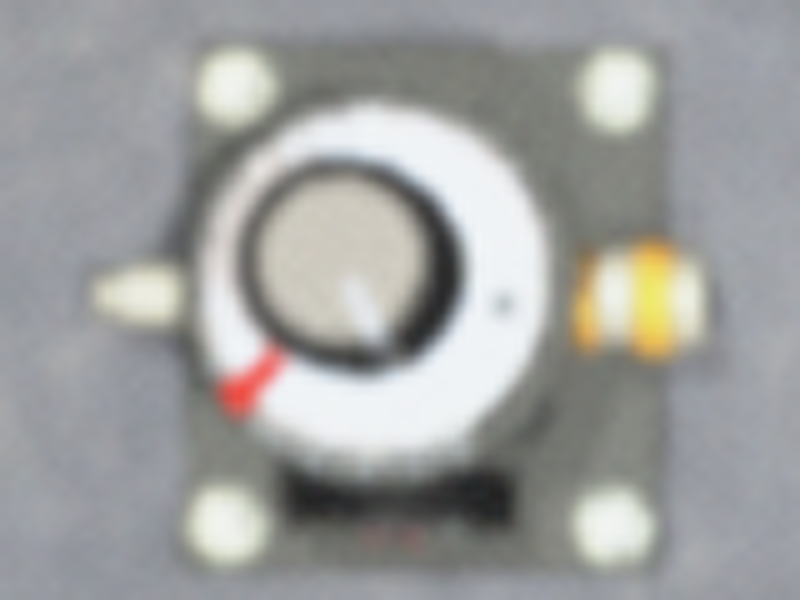

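The crop is 10x with origin (150,175). The knob top centre is at full px (184.2,201.2), the collar centre (187.3,203), the line's outer end (188.8,210), and the clip about (175.5,212.8), down and left of the knob.

```bash
python3 - <<'E'
from h import *
b=cam('top')
k=onplane([[184.2,201.2]],b,.134)[0];c=onplane([[187.3,203]],b,.09)[0];l=onplane([[188.8,210]],b,.134)[0];cl=onplane([[175.5,212.8]],b,.092)[0]
print(k,c,l,cl)
for v in (l-k,cl-c): print(np.hypot(*v[:2]),np.degrees(np.arctan2(v[1],v[0])))
print(viewer.camera_params('wrist')['T_tool_cam'])
E
python3 -m pendant '[[[40,-60,0],0,1],[[40,-60,0],0,1],[[40,-60,0],0,1],[[40,-60,0],0,1],[[40,-60,0],0,1],[[40,-60,0],0,1],[[20,-60,0],0,1],[[20,-60,0],0,1],[[0,-60,0],0,1]]'
```

```text
[ 0.50190387 -0.06544497  0.134     ] [ 0.50176045 -0.06547831  0.09      ] [ 0.48387184 -0.074676    0.134     ] [ 0.48124141 -0.04051411  0.092     ]
0.02025749539507373 -152.8910027267776
0.032314740282424356 129.41810902929936
[[ 9.08318484e-04 -9.47609971e-01 -3.19428425e-01  8.23842125e-02]
 [ 9.99999406e-01  6.68360446e-04  8.60827968e-04 -4.75542822e-04]
 [-6.02235842e-04 -3.19429017e-01  9.47610015e-01 -1.42526641e-01]
 [ 0.00000000e+00  0.00000000e+00  0.00000000e+00  1.00000000e+00]]
time_s: 1.32
position: [0.44, 0.0199, 0.2301]
tool_rot: [[-0.94, 0.342, 0.001], [0.342, 0.94, -0.0], [-0.001, -0.0, -1.0]]
ft_force: [0.8, 0.6, -0.1]
grip_width: 0.0855
```

```bash
python3 -m pendant '[[[30,-45,0],0,1],[[32,-40,0],0,1],[[0,0,0],0,1]]'
python3 - <<'E'
from h import *
w=cam('wrist'); save(w[0],'w1.png')
from math import *
p=np.array([[.5018,-.0655,.134],[.5018,-.0655,.09]])
q=(p-w[5])@w[4]; print(cv2.projectPoints(q,np.zeros(3),np.zeros(3),w[2],w[3])[0].round(1).tolist(), env.observe()['position'],env.observe()['q'])
E
```

```text
time_s: 1.7
position: [0.503, -0.0719, 0.2297]
tool_rot: [[-0.938, 0.348, 0.0], [0.348, 0.938, -0.0], [-0.001, -0.0, -1.0]]
ft_force: [-0.5, 0.7, -0.4]
grip_width: 0.0851
[[[265.3, 192.7]], [[264.3, 177.8]]] [ 0.50206788 -0.07047853  0.22985649] [-2.13932676e+01  1.75554216e+01  8.11361459e+01  3.49298426e-03
  8.13146762e+01 -9.11213472e+01]
```

View pics/w1.png

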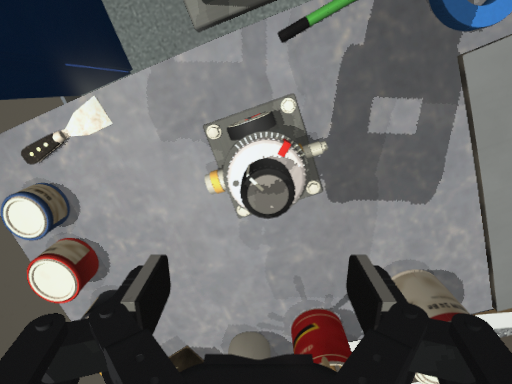

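The wrist view shows the knob top at about (267,190), the clip at (285,149), and the line to the upper left at about (254,182). I'll take a crop for detail.

Run:
```python
from h import *
w=cam('wrist'); save(cv2.resize(w[0][120:225,200:340],(800,600),interpolation=cv2.INTER_CUBIC),'w1c.png')
im=w[0].astype(int); red=(im[:,:,0]>150)&(im[:,:,1]<80)&(im[:,:,2]<80); red[:120]=0;red[225:]=0;red[:,:200]=0;red[:,340:]=0
ys,xs=np.nonzero(red); print(len(xs),xs.mean(),ys.mean(),onplane([[xs.mean(),ys.mean()]],w,.092))
```

```text
102 283.1764705882353 149.68627450980392 [[ 0.48141128 -0.03894949  0.092     ]]
```

View pics/w1c.png

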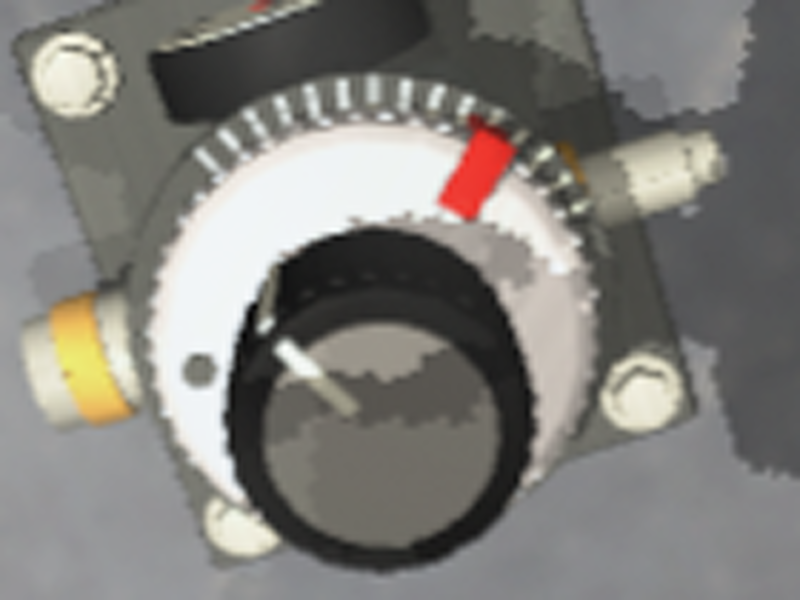

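Run:
```python
from h import *
w=cam('wrist'); f=lambda x,y,z: onplane([[200+(x+.5)/5.714-.5,120+(y+.5)/5.714-.5]],w,z)[0]
k=f(380,433,.134);l=f(280,345,.134);li=f(352,408,.134);c=f(478,174,.092)
print(k,l,c); print('disc px edges', f(228,433,.134)-f(532,433,.134))
for n,v in (('line',l-k),('line2',l-li),('clip',c-k)): print(n,np.hypot(*v[:2]),np.degrees(np.arctan2(v[1],v[0])))
s=env.observe();print(s['position'],s['time_s'],k-s['position'])
```

```text
[ 0.50271944 -0.06318326  0.134     ] [ 0.48582954 -0.07184452  0.134     ] [ 0.48119504 -0.03791336  0.092     ]
disc px edges [-1.47498522e-02 -4.01753585e-02  2.77555756e-17]
line 0.018981204764362547 -152.85093247258052
line2 0.013567620217510986 -152.68780080954906
clip 0.03319439189349385 130.42370854732025
[ 0.50129616 -0.06872933  0.23031906] 1.85 [ 0.00142328  0.00554607 -0.09631906]
```

```bash
python3 -m pendant '[[[1,4,-45],0,1],[[0,0,-45],0,1],[[0,0,-25],0,1],[[0,0,-8],0,1],[[0,0,0],0,1]]' 40
python3 - <<'E'
from h import *
ps=np.array([env.observe()['position'] for _ in range(1)]);s=env.observe();print(np.round(s['position'],4),np.round(s['ft_force'],2),s['q'])
E
```

```text
time_s: 2.48
position: [0.5006, -0.0593, 0.1071]
tool_rot: [[-0.941, 0.338, 0.005], [0.338, 0.941, -0.001], [-0.005, 0.001, -1.0]]
ft_force: [0.1, -0.2, 0.1]
grip_width: 0.0854
[ 0.5006 -0.0593  0.1071] [ 0.13 -0.19  0.1 ] [-2.02505942e+01  2.47822462e+01  9.26819071e+01  3.59711498e-02
  6.22599262e+01 -9.05370183e+01]
```

```bash
python3 -m pendant '[[[1,-4.5,-4],0,1],[[0,0,0],0,1]]'; python3 -m pendant '[[[0,0,0],0,1]]'
```

```text
time_s: 2.72
position: [0.5024, -0.064, 0.1047]
tool_rot: [[-0.941, 0.337, 0.008], [0.337, 0.942, -0.002], [-0.008, 0.0, -1.0]]
ft_force: [-0.1, -0.7, -0.6]
grip_width: 0.0852
time_s: 2.85
position: [0.5026, -0.0642, 0.1052]
tool_rot: [[-0.941, 0.337, 0.009], [0.337, 0.941, -0.003], [-0.009, 0.0, -1.0]]
ft_force: [0.8, -0.1, 0.2]
grip_width: 0.0854
```

```bash
python3 -m pendant '[[[0,0,-3],0,1],[[0,0,0],0,-1],[[0,0,0],0,-1],[[0,0,0],0,-1],[[0,0,0],0,-1]]' 40;  python3 -m pendant '[[[0,0,0],0,-1],[[0,0,0],0,-1]]'
```

```text
time_s: 3.48
position: [0.5029, -0.064, 0.1026]
tool_rot: [[-0.941, 0.337, 0.01], [0.337, 0.941, -0.003], [-0.01, 0.001, -1.0]]
ft_force: [-1.1, 0.1, 2.0]
grip_width: 0.0428
time_s: 3.72
position: [0.5028, -0.064, 0.1027]
tool_rot: [[-0.941, 0.337, 0.01], [0.337, 0.941, -0.003], [-0.01, 0.001, -1.0]]
ft_force: [0.2, 1.5, 1.7]
grip_width: 0.0429
```

```bash
python3 -m pendant '[[[0,0,-2],0,-1],[[0,0,-2],0,-1]]';python3 -m pendant '[[[0,0,-2],0,-1],[[0,0,-2],0,-1]]'; python3 -m pendant '[[[0,0,-2],0,-1],[[0,0,-2],0,-1]]'
```

```text
time_s: 3.98
position: [0.5029, -0.064, 0.0987]
tool_rot: [[-0.941, 0.337, 0.01], [0.337, 0.942, -0.003], [-0.011, 0.001, -1.0]]
ft_force: [-0.4, 0.9, 1.8]
grip_width: 0.0429
time_s: 4.22
position: [0.5028, -0.064, 0.0939]
tool_rot: [[-0.941, 0.337, 0.01], [0.337, 0.941, -0.003], [-0.01, 0.001, -1.0]]
ft_force: [0.6, 0.6, -2.9]
grip_width: 0.0428
time_s: 4.47
position: [0.5032, -0.064, 0.0922]
tool_rot: [[-0.942, 0.337, 0.012], [0.337, 0.942, -0.004], [-0.012, 0.001, -1.0]]
ft_force: [-9.5, 3.9, 33.4]
grip_width: 0.0431
```

```bash
python3 -m pendant '[[[0,0,0.3],0,-1],[[0,0,0],0,-1]]';python3 -m pendant '[[[0,0,0],-0.1,-1],[[0,0,0],-0.1,-1],[[0,0,0],0,-1]]'
```

```text
time_s: 4.72
position: [0.5028, -0.0639, 0.0927]
tool_rot: [[-0.942, 0.337, 0.011], [0.337, 0.942, -0.004], [-0.012, 0.001, -1.0]]
ft_force: [0.7, 1.3, -0.9]
grip_width: 0.0432
time_s: 5.1
position: [0.503, -0.0638, 0.0926]
tool_rot: [[-0.854, 0.521, 0.01], [0.521, 0.854, -0.005], [-0.012, 0.001, -1.0]]
ft_force: [-1.7, 1.2, 3.1]
grip_width: 0.0429
```

```bash
python3 -m pendant '[[[0,0,0],-0.13,-1],[[0,0,0],-0.13,-1],[[0,0,0],-0.13,-1],[[0,0,0],-0.13,-1],[[0,0,0],-0.13,-1],[[0,0,0],-0.13,-1],[[0,0,0],-0.13,-1],[[0,0,0],0,-1]]'
python3 - <<'E'
from h import *
s=env.observe();r=np.array(s['tool_rot']);print(np.degrees(np.arctan2(r[1,0],r[0,0])),np.round(s['position'],4),np.round(s['ft_force'],1),np.round(s['wrist_torque'],2),np.round(s['q'],1))
w=cam('wrist'); save(w[0],'w2.png')
E
```

```text
time_s: 6.1
position: [0.5037, -0.0632, 0.0926]
tool_rot: [[-0.105, 0.995, 0.003], [0.994, 0.105, -0.011], [-0.011, 0.002, -1.0]]
ft_force: [-1.0, 1.4, 2.9]
grip_width: 0.0429
96.00418658983078 [ 0.5037 -0.0632  0.0926] [-1.   1.4  2.9] [ 0.21  0.32 -0.11] [-20.3  26.2  93.1  -0.6  60.3 -26. ]
```

View pics/w2.png

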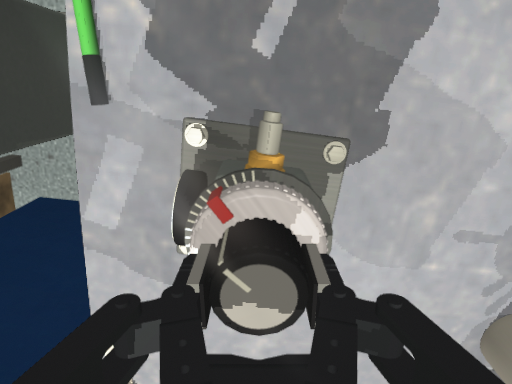

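The wrist view shows the line's outer end at (224,269), knob centre about (258,292), and clip (221,206). The line has turned with the gripper. I'll check the remaining angle.

```bash
python3 - <<'E'
from h import *
w=cam('wrist')
k=onplane([[258.5,292]],w,.124)[0];l=onplane([[224,269]],w,.124)[0];li=onplane([[249,291]],w,.124)[0];c=onplane([[221,206]],w,.092)[0]
print(k,l,li,c)
for v in (l-li,l-k,c-k,c-np.array([.5033,-.0636,0])): print(np.hypot(*v[:2]),np.degrees(np.arctan2(v[1],v[0])))
E
python3 -m pendant '[[[0,0,1.5],0,-1],[[0,0,0],0,-1]]'
```

```text
[ 0.50346774 -0.0617324   0.124     ] [ 0.48827598 -0.05204857  0.124     ] [ 0.49944821 -0.0616527   0.124     ] [ 0.48258691 -0.03752462  0.092     ]
0.014732889518088575 139.31622431594803
0.018015723015020073 147.484931153812
0.03196914312547077 130.7799677121871
0.03330101780401883 128.46202550444067
time_s: 6.45
position: [0.5036, -0.0632, 0.0933]
tool_rot: [[-0.108, 0.994, 0.003], [0.994, 0.109, -0.01], [-0.01, 0.002, -1.0]]
ft_force: [2.7, 1.6, -3.7]
grip_width: 0.043
```

```bash
python3 -m pendant '[[[0,0,0.8],0,-1]]'; python3 -m pendant '[[[0,0,0.8],0,-1]]'
```

```text
time_s: 6.58
position: [0.5036, -0.0632, 0.0937]
tool_rot: [[-0.109, 0.994, 0.002], [0.994, 0.109, -0.01], [-0.01, 0.001, -1.0]]
ft_force: [2.2, 0.8, -5.5]
grip_width: 0.0431
time_s: 6.7
position: [0.5036, -0.0632, 0.0942]
tool_rot: [[-0.109, 0.994, 0.002], [0.994, 0.109, -0.01], [-0.01, 0.001, -1.0]]
ft_force: [2.9, 0.7, -10.5]
grip_width: 0.0433
```

```bash
for i in 1; do python3 -m pendant '[[[0,0,-1.2],-0.05,-1],[[0,0,0],0,-1],[[0,0,1],0,-1],[[0,0,0.7],0,-1]]'; python3 -m pendant '[[[0,0,0.5],0,-1]]'; done
```

```text
time_s: 7.2
position: [0.5036, -0.0631, 0.0944]
tool_rot: [[-0.061, 0.998, 0.001], [0.998, 0.061, -0.01], [-0.01, 0.001, -1.0]]
ft_force: [3.3, 0.6, -12.1]
grip_width: 0.0427
time_s: 7.32
position: [0.5036, -0.0631, 0.0945]
tool_rot: [[-0.061, 0.998, 0.001], [0.998, 0.061, -0.009], [-0.009, 0.0, -1.0]]
ft_force: [4.3, 0.6, -13.6]
grip_width: 0.0431
```

```bash
python3 -m pendant '[[[0,0,-1.5],-0.05,-1],[[0,0,0],0,-1],[[0,0,1],0,-1],[[0,0,0.7],0,-1],[[0,0,0.4],0,-1]]'
```

```text
time_s: 7.95
position: [0.5036, -0.063, 0.0948]
tool_rot: [[-0.013, 1.0, 0.0], [1.0, 0.013, -0.009], [-0.009, 0.0, -1.0]]
ft_force: [4.8, -0.1, -15.8]
grip_width: 0.0427
```

```bash
python3 -m pendant '[[[0,0,-1.5],-0.05,-1],[[0,0,0],0,-1],[[0,0,1],0,-1],[[0,0,0.7],0,-1],[[0,0,0.4],0,-1]]'
```

```text
time_s: 8.57
position: [0.5036, -0.063, 0.0952]
tool_rot: [[0.035, 0.999, -0.0], [0.999, -0.035, -0.009], [-0.009, -0.0, -1.0]]
ft_force: [4.6, 0.3, -16.3]
grip_width: 0.0429
```

```bash
python3 -m pendant '[[[0,0,-2],-0.05,-1],[[0,0,0],0,-1]]';  python3 -m pendant '[[[0,0,1],0,-1],[[0,0,0.7],0,-1]]'
```

```text
time_s: 8.82
position: [0.5038, -0.0632, 0.094]
tool_rot: [[0.085, 0.996, -0.0], [0.996, -0.085, -0.01], [-0.01, 0.0, -1.0]]
ft_force: [2.0, 1.7, -7.6]
grip_width: 0.0427
time_s: 9.07
position: [0.5037, -0.0631, 0.0954]
tool_rot: [[0.083, 0.997, -0.0], [0.996, -0.083, -0.009], [-0.009, 0.0, -1.0]]
ft_force: [3.9, -0.1, -15.9]
grip_width: 0.0431
```

```bash
python3 -m pendant '[[[0,0,-2.5],-0.05,-1],[[0,0,0],0,-1]]';  python3 -m pendant '[[[0,0,1],0,-1],[[0,0,0.7],0,-1]]'
```

```text
time_s: 9.32
position: [0.5038, -0.0632, 0.0937]
tool_rot: [[0.132, 0.991, -0.001], [0.991, -0.132, -0.01], [-0.01, 0.001, -1.0]]
ft_force: [2.3, 1.2, -6.1]
grip_width: 0.0426
time_s: 9.57
position: [0.5039, -0.0632, 0.0959]
tool_rot: [[0.131, 0.991, -0.0], [0.991, -0.131, -0.01], [-0.01, 0.001, -1.0]]
ft_force: [2.5, 1.4, -3.2]
grip_width: 0.0428
```

```bash
python3 -m pendant '[[[0,0,-2],-0.05,-1],[[0,0,0],0,-1]]';  python3 -m pendant '[[[0,0,1],0,-1],[[0,0,0.7],0,-1]]'
```

```text
time_s: 9.82
position: [0.5039, -0.0632, 0.0947]
tool_rot: [[0.18, 0.984, -0.0], [0.984, -0.18, -0.01], [-0.01, 0.002, -1.0]]
ft_force: [1.8, 2.0, -4.5]
grip_width: 0.043
time_s: 10.07
position: [0.5039, -0.0633, 0.0969]
tool_rot: [[0.178, 0.984, -0.0], [0.984, -0.178, -0.01], [-0.01, 0.002, -1.0]]
ft_force: [1.3, 1.5, -3.3]
grip_width: 0.0427
```

```bash
python3 -m pendant '[[[0,0,1],0,-1],[[0,0,0.5],0,-1]]'; python3 -c "
from h import *
s=env.observe();print(np.round(s['wrist_torque'],2))"
```

```text
time_s: 10.32
position: [0.5039, -0.0633, 0.0989]
tool_rot: [[0.178, 0.984, 0.0], [0.984, -0.178, -0.01], [-0.01, 0.002, -1.0]]
ft_force: [1.2, 1.2, -0.5]
grip_width: 0.0429
[ 0.37  0.03 -0.11]
```

```bash
python3 -m pendant '[[[0,0,1.5],0,-1],[[0,0,1],0,-1]]'; python3 -m pendant '[[[0,0,1],0,-1],[[0,0,0.7],0,-1]]'
```

```text
time_s: 10.58
position: [0.5039, -0.0633, 0.102]
tool_rot: [[0.178, 0.984, 0.001], [0.984, -0.178, -0.01], [-0.01, 0.002, -1.0]]
ft_force: [-0.0, 2.0, 0.5]
grip_width: 0.043
time_s: 10.82
position: [0.5038, -0.0632, 0.103]
tool_rot: [[0.178, 0.984, 0.0], [0.984, -0.178, -0.01], [-0.01, 0.002, -1.0]]
ft_force: [4.8, 0.5, -15.3]
grip_width: 0.0424
```

```bash
python3 -m pendant '[[[0,0,-0.6],0,-1],[[0,0,0],0,-1],[[0,0,0],0,1],[[0,0,0],0,1],[[0,0,0],0,1],[[0,0,0],0,1]]'; python3 -m pendant '[[[0,0,30],0,1],[[0,0,45],0,1],[[0,0,45],0,1],[[0,0,0],0,1]]'
python3 - <<'E'
from h import *
w=cam('wrist'); save(w[0],'w3.png')
E
```

```text
time_s: 11.58
position: [0.504, -0.064, 0.1034]
tool_rot: [[0.177, 0.984, 0.001], [0.984, -0.177, -0.012], [-0.012, 0.003, -1.0]]
ft_force: [0.2, -0.6, 0.5]
grip_width: 0.0856
time_s: 12.08
position: [0.5033, -0.0639, 0.2267]
tool_rot: [[0.177, 0.984, -0.0], [0.984, -0.177, -0.012], [-0.012, 0.002, -1.0]]
ft_force: [-0.6, 0.1, -0.4]
grip_width: 0.0855
```

View pics/w3.png

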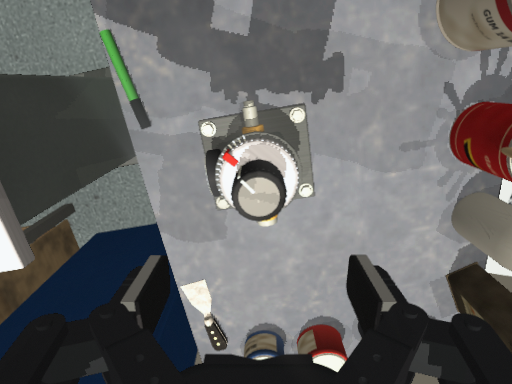

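The wrist view shows the knob top at (259,193) and the line at about (243,180), pointing at the red clip at (231,159). I'll check height and angles.

Run:
```python
from h import *
w=cam('wrist')
d=w[1]; 
def p3(x,y):
    z=np.median(d[y-2:y+3,x-2:x+3]);u=cv2.undistortPoints(np.array([[[x,y]]],float),w[2],w[3])[0,0]
    return w[5]+w[4]@(np.array([u[0],u[1],1])*z)
print('knob top',p3(262,200),'collar',p3(225,172), 'counter',p3(350,200))
im=w[0].astype(int); red=(im[:,:,0]>140)&(im[:,:,1]<80)&(im[:,:,2]<80); m=np.zeros_like(red); m[140:180,205:260]=1; ys,xs=np.nonzero(red&m)
c=onplane([[xs.mean(),ys.mean()]],w,.092)[0]; print(len(xs),c,np.degrees(np.arctan2(c[1]+.0636,c[0]-.5030)))
save(cv2.resize(w[0][135:240,190:330],(800,600),interpolation=cv2.INTER_CUBIC),'w3c.png')
print(np.round(env.observe()['ft_force'],2))
```

```text
knob top [ 0.50491324 -0.06648141  0.13439355] collar [ 0.4738495  -0.05018281  0.08925459] counter [ 0.60563873 -0.13454523  0.00129474]
97 [ 0.48188407 -0.03866514  0.092     ] 130.25939341823812
[ 0.31 -0.22 -0.77]
```

View pics/w3c.png

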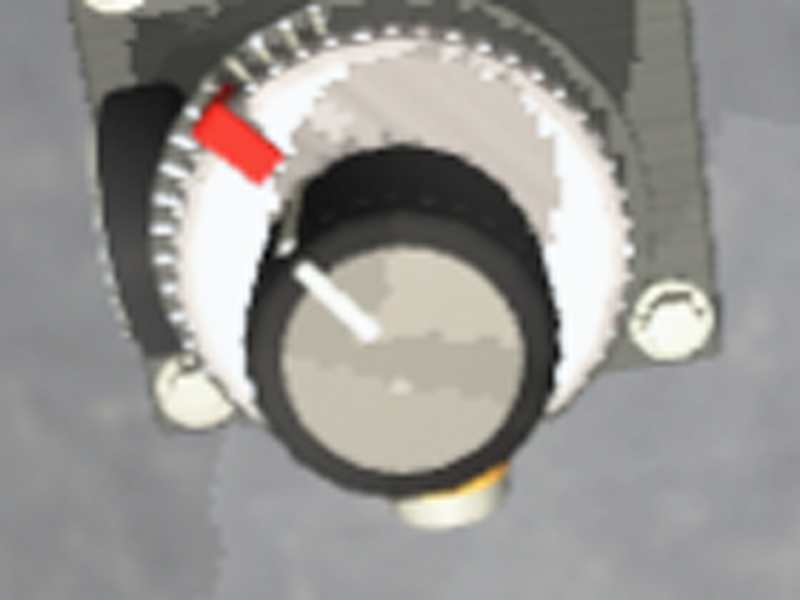

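The crop shows the line running from (378,335) to (300,270), pointing at the clip at (237,140). The knob top is at 134 mm, so the knob is out, and the clip is still at 130°, so the collar has not moved. I'll hand in.

```bash
python3 -c "
from h import *
print(ticket.close_job())"
```

```text
the job is handed in; nothing more can be done
None
```

The regulator knob is now out at the clip and released, and I handed the job in at about 12 s of robot time. No verdict was reported.

I pushed the knob in 10 mm and turned it about 80° clockwise. I then felt for the notch with light pulls, at most about 16 N against the collar, in roughly 3° steps. It let go within about 3° of the clip, and I pulled it to its out stop.

**Last checks:**
- **Height:** the knob top measures 134 mm, the out position (124 mm when in).
- **Line:** it points at the clip in the close-up; by the gripper's turn it stopped within about 4° of it.
- **Collar:** the clip is still at 130° and did not move.
- **Robot:** the gripper is open and clear above the knob, with about zero force.

- **Pads crept:** during the blocked pulls the pads probably crept up the knob by about 0.5–1 mm.
- **Extra turn step:** I made one more 3° turn when the lug was already starting into the notch. Forces stayed under 5 N during it.
- **Lock not tested:** I did not twist the knob to test the lock. I judged it locked from the free travel to the out stop and from the knob still being out after release.

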